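# Tip a gouge case's lid over, catch it as it falls and let it down shut

## Task

Close the wooden gouge case: from behind, tip its upright lid forward with a fingertip until it starts to fall by itself, then catch it from below on the outside of a finger while it is still clearly open, and lower it gently until it is fully shut, without letting it drop onto the case. Do not pinch or grip the lid or anything else, do not disturb the tools in the case or the things standing around it, and finish with the hand clear.

Things in the scene. Friction and masses are not known exactly. Their poses are not given: they have to be found in the camera images.
- case: Open wooden case fixed to the worktop, 130 (x) x 170 (y) x 75 (z) mm, walls 8 mm. Origin: centre of its underside, on the worktop. Its -x face is its front (small brass plate); the case is turned so that the front looks to the robot's right, give or take 25 degrees. The lid hinge runs along the case's own y axis on its back, the robot's left.
- lid (a joint): Lid angle in rad: 0 = shut, level on the rim; 1.57 = upright. Starts at rest on its stop at 1.75, leaning back, away from the case. It balances at about 1.49; below about 1.46 it falls shut by itself against a weak damper, at about 0.55 rad/s x cos(angle + 0.08), a fifth more or less: slowly at first, then faster; left alone it claps shut 4 to 8 s after 1.4. About 2 N at its edge carries it.
- hinge_line (a point): Middle of the hinge axis, fixed to the case: 68 mm behind (+x of) the case's centre and 75 mm above the worktop, level with the case's rim. Axes as the case's.
- lid_edge (a point): Middle of the lid's free edge on its lower (inner) face, 165 mm from the hinge axis. Its axes turn with the lid: z out of the outer face, -x from hinge to free edge. The lid is 170 mm wide, 13 mm thick (15 in the middle): a board 9 thick with a 4 mm liner board under it. Shut, it reaches 32 mm beyond the case's front face: a finger below that overhang can go down with it.
- gouge_a: Gouge with brown wooden handle, 108 x 25 x 19 mm, lying loose in the case; leave it. Origin: centre of its underside.
- gouge_b: Gouge with blue handle, 108 x 25 x 19 mm, lying loose in the case; leave it. Origin: centre of its underside.
- tin: Ink tin, 70 mm across and 63 mm high, standing behind the hinge side of the case; leave it. Origin: centre of its underside.
- jar: Water jar, 66 mm across and 82 mm high, standing behind the hinge side of the case; leave it. Origin: centre of its underside.
- clip: Black bulldog clip, 26 x 50 x 35 mm, lying in front of the case towards the wall; leave it. Origin: centre of its underside.
- tape: Roll of masking tape, 104 mm across and 25 mm high, lying to the robot's left of the case; leave it. Origin: centre of its underside.

How it is judged:
On the way, in this order (a step that is already met when the one before it is completed fails the run):
1. the lid has been tipped past upright and is on its way down (value of joint lid below 1.4 rad), for 0.05 s.
2. the lid is caught on a finger under its inner board, more than 0.3 rad open, sinking slower than 0.35 rad/s (contact force between the fingers and lid_c1 above 0.3 N and value of joint lid between 0.3 and 1.3 rad and velocity of joint lid above -0.35 rad/s), for 0.2 s.
At the end, for the whole second after the job is handed in: The lid is fully shut (within 0.025 rad, about 4 mm at its edge) and at rest (value of joint lid below 0.025 rad and velocity of joint lid between -0.05 and 0.05 rad/s); the robot touches nothing.
It fails at once if the lid drops: it sinks faster than 0.38 rad/s (6 cm/s at its edge) between 0.25 and 0.035 rad before shut (value of joint lid between 0.035 and 0.25 rad and velocity of joint lid below -0.38 rad/s).
It fails at once if the lid is pinched: the fingers press its inner and outer boards at once with more than 2 N each (contact force between the fingers and lid_c0 above 2 N and contact force between the fingers and lid_c1 above 2 N).
It fails at once if a gouge, the tin, the jar, the clip or the tape is moved or lifted by more than 25 mm (distance of any of gouge_a, gouge_b, tin, jar, clip, tape from where it was at the start of the episode above 0.025 m).
It also fails if it takes over 64 s, if anything falls off the work surface, if the arm or the gripper's body presses on something with over 40 N, if the wrist force passes 120 N, or if a joint passes its speed limit or range.

## Robot

A 6-joint arm with a two-finger parallel gripper is mounted at the origin on a cart in front of the work surface, level with it; the furniture and walls round the work are solid. World frame = base frame: x ahead of the robot, y to its left, z up, the work surface at z = 0. Lengths are in m, angles in rad, forces in N, time in s.
With the tool pointing down it reaches from about 0.3 to 0.775 m from the base axis. Payload 14.6 kg.
Tool frame: the origin (TCP) lies where the fingers leave the gripper's body, on its centre line; the fingertips stand 97 mm ahead of it and the grasp point (between the pads) lies 78 mm ahead of it (ctrl.finger_overhang is the distance from the TCP to the fingertips, in m); z points along the fingers, y is the direction in which the jaws open and shut (so a half turn about z gives the same grasp; the last joint's range is limited). The gripper opens to 94 mm and grips with 3 to 60 N. Pads are 16 mm wide; open, the fingers measure 119 mm over their backs; the gripper's body (75 mm by 177 mm) begins 78 mm behind the grasp point.
Start: joints at [-1.415, 0.3, 1.521, -0, 1.321, -0.067], TCP at [0.122, -0.536, 0.303] pointing down, gripper open.
Joint ranges: [-3.03, 3.03], [-0.79, 2.21], [0.23, 2.52], [-1.04, 4.18], [0, 3.07], [-2.55, 2.55]. Speed limits (rad/s): [2.22, 2.22, 2.57, 3.14, 3.14, 3.14].

## Interface

Orientations are given as [roll, pitch, yaw] about the fixed x, y, z axes, in that order (R = Rz(yaw) Ry(pitch) Rx(roll)).
In Python, from station import ctrl, imaging, hand_in gives the robot as it stands.
- The arm moves only by the shell command python3 -m pendant 'ROWS' [FORCE]. ROWS is JSON, a list of rows, each a list of 7 numbers: the shift along the tool's x, y, z normalised to -1 to 1, where 1 is 120 mm, then the turn, a rotation vector about the tool's x, y, z normalised to -1 to 1, where 1 is 30 degrees, then the closure, from -1 (fully open) to 1 (shut). A call has 1 to 10 rows; each row shifts and turns the commanded pose from where the row before left it, along the tool's axes as they then stand; what a row does not reach is not made up. A row lasts 1/12 s, in which the tool goes at most 41.7 mm and 7.16 degrees, less where a joint would pass 70% of its speed; a pose out of reach is approached as far as the arm can. A call with a number of a shift or a turn outside -1 to 1 is refused whole. A call with a gripper value outside its range is refused whole. The fingers move at their own pace and stop on an object; FORCE is the grip in N (left out, the last holds). Time passes only in rows, so rows that do not move let the fingers close. It gives the time, the measured TCP pose, the force and the opening at its end, in the units of the state.
- ctrl.get_obs(): the state, without advancing time (a new reading comes with each control period).
- imaging.camera(name): name is "scene" or "top" or "wrist"; returns a dict with "image" (480x640x3 uint8, red, green, blue), "mtx" (3x3 intrinsics, pixels), "rvec" (rotation vector, rad) and "tvec" (3), from world to camera coordinates, as OpenCV has them. Camera axes: x right, y down, z forward; pixel columns grow to the right and rows downward; lengths in m; the calibration is good to about 2 mm. A picture is of the moment at which its call begins. There is no depth.
- hand_in(): hands the job in, once; it reports no verdict.
The state is a dict: "time_s": time; "qpos": joint angles; "joint_vel": joint speeds; "tau": joint torques, N m; "ee_pos": TCP position; "eef_rot": TCP orientation; "force": force on the tool from outside, world axes, zero at the start; "moment": the same for the moment, N m; "grip_width": finger opening in m.
Only numpy, scipy, OpenCV 4.12 (cv2) and the standard library are available. Lean on these libraries where they do the work, as an engineer would, in place of code of your own. Each camera call takes 0.05 s, during which the arm holds its last target.

## Working session

There is one attempt and no reset: what is moved stays moved. The work goes in short steps, Python scripts to look and compute and a shell command to move; the robot and the scene stay as the last step left them, time stands still between calls to the robot, and variables do not carry over. Pictures are saved under pics/ and viewed, and the job is handed in when it is done.

```bash
ls; mkdir -p pics
python3 - <<'E'
from station import ctrl, imaging
import cv2
o=ctrl.get_obs(); print(o)
for n in ["scene","top","wrist"]:
    c=imaging.camera(n); cv2.imwrite(f"pics/{n}0.png",c["image"][:,:,::-1]); print(n,c["mtx"].tolist(),c["rvec"],c["tvec"])
E
```

```text
pics
{'time_s': 0.0, 'qpos': array([-1.41460897e+00,  3.00490950e-01,  1.52156810e+00, -4.21985192e-05,
        1.32068690e+00, -6.66017567e-02]), 'joint_vel': array([ 0.00133187, -0.00234804,  0.00054682,  0.0023878 , -0.00024926,
        0.0025054 ]), 'tau': array([-1.53592387e-04, -5.31811166e+01, -3.52736771e+01,  7.08374265e-02,
        2.43608822e-02, -9.29064868e-05]), 'ee_pos': array([ 0.12148982, -0.53626749,  0.30208087]), 'eef_rot': array([-3.14043920e+00, -3.59715339e-05,  2.22799562e-01]), 'force': array([-0.40864717, -0.12033164,  0.47404578]), 'moment': array([ 0.01646045, -0.05468004,  0.0099429 ]), 'grip_width': 0.09398853570677194}
scene [[622.3167230241127, 0.0, 317.53471625243776], [0.0, 622.3167230241127, 241.2303023548704], [0.0, 0.0, 1.0]] [ 2.30823568  0.07616941 -0.06396083] [-0.57995535  0.15931622  1.32913975]
top [[446.27457214577186, 0.0, 326.29913618020333], [0.0, 446.27457214577186, 241.65850505091356], [0.0, 0.0, 1.0]] [ 2.15234664 -2.14430885  0.17553906] [0.157457   0.55721629 0.94429938]
wrist [[380.73328818051374, 0.0, 321.0083456222995], [0.0, 380.73328818051374, 232.3546696538644], [0.0, 0.0, 1.0]] [-2.30553431  1.84192734  0.2194066 ] [-0.54824581 -0.02272467  0.38996902]
```

View pics/scene0.png

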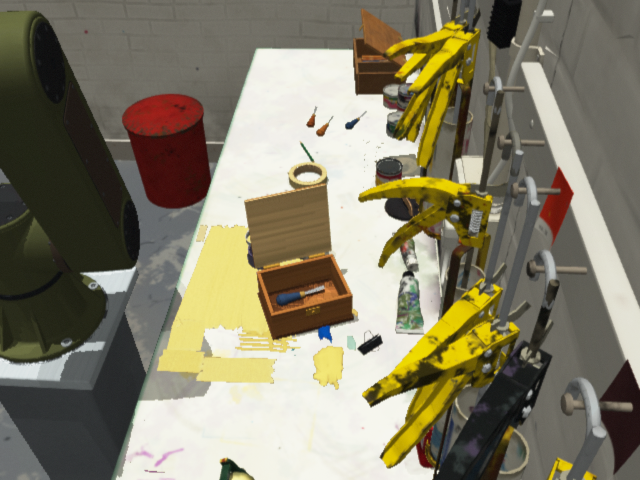

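View pics/top0.png

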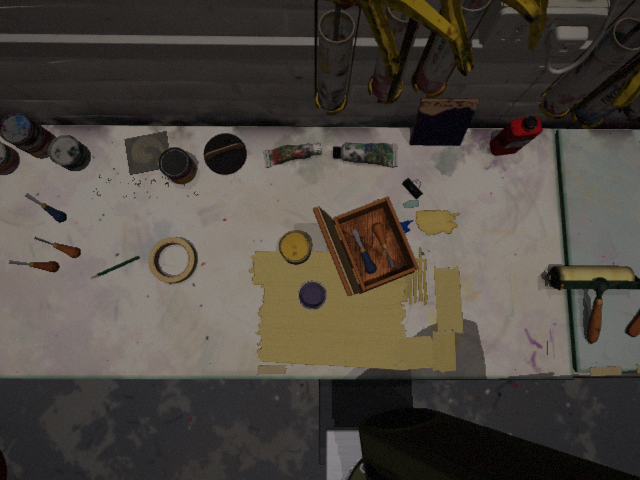

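View pics/wrist0.png

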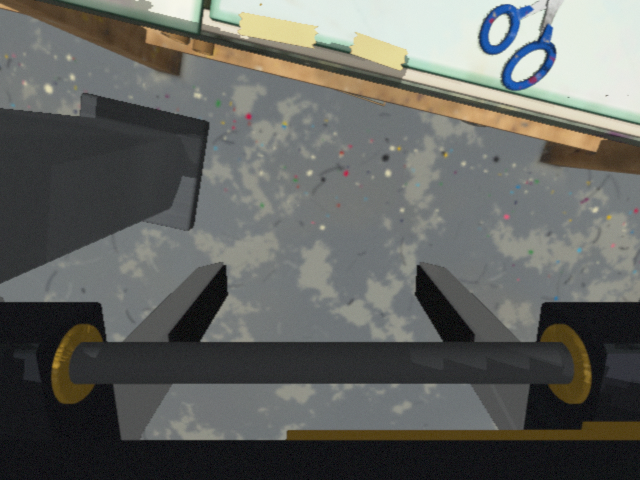

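Run:
```python
import cv2
a=cv2.imread("pics/top0.png")[170:320,260:440]; cv2.imwrite("pics/topz.png",cv2.resize(a,None,fx=4,fy=4,interpolation=cv2.INTER_CUBIC))
a=cv2.imread("pics/scene0.png")[170:370,210:400]; cv2.imwrite("pics/scz.png",cv2.resize(a,None,fx=3,fy=3,interpolation=cv2.INTER_CUBIC))
```

```text
(no output)
```

View pics/topz.png

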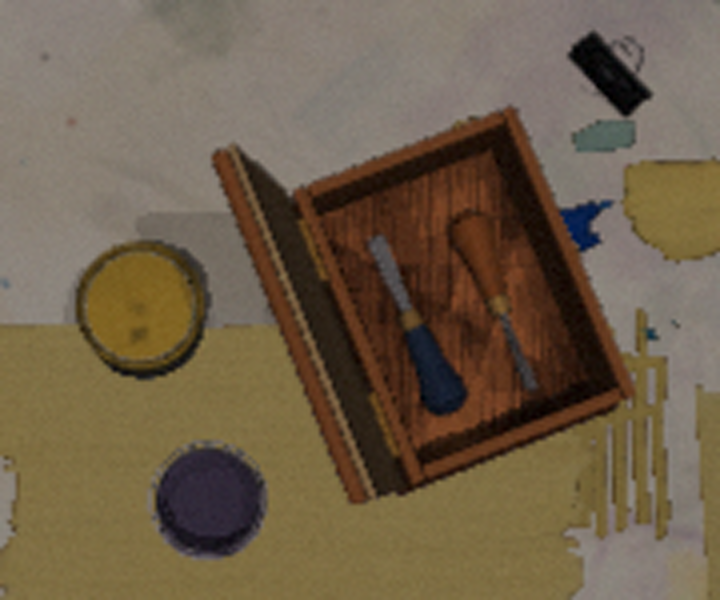

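View pics/scz.png

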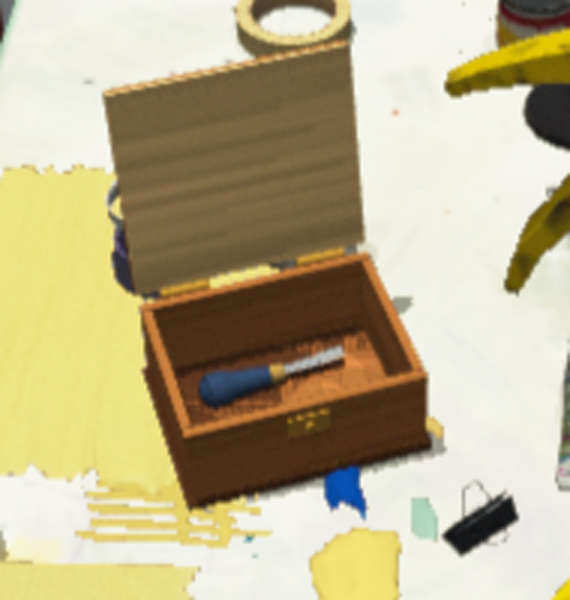

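```bash
cat > h.py <<'E'
import numpy as np, cv2
from station import ctrl, imaging
from scipy.spatial.transform import Rotation as R
def ray(c,uv):
    Rm=cv2.Rodrigues(np.array(c["rvec"]))[0]; t=np.array(c["tvec"]).ravel()
    p=cv2.undistortPoints(np.array([[uv]],float),np.array(c["mtx"]),None)[0,0]
    return -Rm.T@t, Rm.T@np.array([p[0],p[1],1.])
def onz(c,uv,z):
    o,d=ray(c,uv); return o+d*(z-o[2])/d[2]
def proj(c,P):
    return cv2.projectPoints(np.array(P,float).reshape(-1,3),np.array(c["rvec"]),np.array(c["tvec"]),np.array(c["mtx"]),None)[0][:,0]
E
python3 - <<'E'
from h import *
c=imaging.camera("top"); s=imaging.camera("scene")
z=lambda u,v:(260+(u+.5)/4-.5,170+(v+.5)/4-.5)
zs=lambda u,v:(210+(u+.5)/3-.5,170+(v+.5)/3-.5)
P=[onz(c,z(*p),.075) for p in [(297,192),(511,108),(632,397),(412,490)]]
Q=[onz(s,zs(*p),.075) for p in [(368,256),(428,378),(188,435),(142,305)]]
for p,q in zip(P,Q): print(p.round(4),q.round(4))
for p in (P,Q):
  p=np.array(p); print(p.mean(0), [np.linalg.norm(p[i]-p[i-3])for i in range(4)], [np.degrees(np.arctan2(*(v[1::-1]))) for v in (p[0]-p[1],p[3]-p[2],p[0]-p[3],p[1]-p[2])])
print("lid edge outer z=.245",[onz(c,z(*p),.243) for p in [(218,152),(357,500)]])
print("tin",onz(c,z(140,303),.063),"jar",onz(c,z(210,500),.082),"clip",onz(c,z(610,72),.035))
print("gb",onz(c,z(440,395),.02),onz(c,z(378,240),.02))
print(onz(c,(173,260),.025))
E
```

```text
[0.6038 0.1438 0.075 ] [0.6046 0.1416 0.075 ]
[0.6509 0.0278 0.075 ] [0.6517 0.0253 0.075 ]
[ 0.4941 -0.0336  0.075 ] [ 0.4972 -0.0338  0.075 ]
[0.4447 0.0834 0.075 ] [0.4494 0.0835 0.075 ]
[0.54838487 0.05534332 0.075     ] [np.float64(0.1252283165381377), np.float64(0.16837703779403765), np.float64(0.12701748394752876), np.float64(0.17013489187259173)] [np.float64(112.07858311687647), np.float64(112.85765691344703), np.float64(20.782276849476307), np.float64(21.373664395033916)]
[0.55072799 0.05414867 0.075     ] [np.float64(0.12544326777764392), np.float64(0.1654105622293679), np.float64(0.1266758889652847), np.float64(0.1657420379826845)] [np.float64(112.02059881192811), np.float64(112.15787453390121), np.float64(20.504397551783516), np.float64(20.928306156055687)]
lid edge outer z=.245 [array([0.58675066, 0.18365251, 0.243     ]), array([0.43387195, 0.12280853, 0.243     ])]
tin [0.54488657 0.22801448 0.063     ] jar [0.43896812 0.18915675 0.082     ] clip [ 0.6825285  -0.03498777  0.035     ]
gb [0.49980912 0.0621219  0.02      ] [0.58774839 0.09627072 0.02      ]
[0.51628011 0.49984121 0.025     ]
```

```bash
cat >> h.py <<'E'
CY=np.radians(111.8); C0=np.array([.5495,.055,0])
XC=np.array([np.cos(CY),np.sin(CY),0]); YC=np.array([-np.sin(CY),np.cos(CY),0]); Z=np.array([0,0,1.])
def cw(xl,yl,z): return C0+xl*XC+yl*YC+z*Z
def wc(p): d=np.array(p)-C0; return np.array([d@XC,d@YC,p[2]])
def Rt(phi):
    f=-YC; p=np.radians(phi)
    return np.c_[np.sin(p)*f+np.cos(p)*Z,-XC,np.cos(p)*f-np.sin(p)*Z]
def cur():
    o=ctrl.get_obs(); return np.array(o["ee_pos"]),R.from_euler("xyz",o["eef_rot"]).as_matrix(),o
def delta(pt,Rg,p=None,Rm=None):
    if p is None: p,Rm,_=cur()
    d=Rm.T@(pt-p)/.12; rv=R.from_matrix(Rm.T@Rg).as_rotvec()/np.radians(30)
    return d.round(3),rv.round(3)
def tip(p,Rm): return p+.097*Rm[:,2]
def stat():
    p,Rm,o=cur(); t=tip(p,Rm)
    print("t",round(o["time_s"],2),"tcp",p.round(4),"tip case",wc(t).round(4),"z",Rm[:,2].round(3),"q",np.round(o["qpos"],3),"F",np.round(o["force"],2),"g",round(o["grip_width"],4))
E
python3 - <<'E'
from h import *
c=imaging.camera("wrist");o,d=ray(c,(320,240)); p,Rm,_=cur(); print("cam in tool",Rm.T@(o-p), Rm.T@d)
stat(); 
w1=np.array([.42,-.33,.36]); print(delta(w1,Rm))
w2=np.array([.36,.03,.36]); print(delta(w2,Rt(40),w1,Rm))
E
```

```text
cam in tool [ 0.06855559 -0.00107416 -0.08143611] [-0.25249537 -0.00344677  0.96780393]
t 0.3 tcp [ 0.1215 -0.5364  0.3025] tip case [-0.3901  0.617   0.2055] z [-0.  0. -1.] q [-1.415  0.3    1.521 -0.     1.321 -0.067] F [ 0.67 -0.33  0.3 ] g 0.0937
(array([ 2.806, -1.128, -0.479]), array([0., 0., 0.]))
(array([ 1.750e-01, -3.036e+00,  1.000e-03]), array([ 0.131,  1.663, -0.282]))
```

```bash
python3 -m pendant '[[0.28,-0.11,-0.05,0,0,0,1],[0.28,-0.11,-0.05,0,0,0,1],[0.28,-0.11,-0.05,0,0,0,1],[0.28,-0.11,-0.05,0,0,0,1],[0.28,-0.11,-0.05,0,0,0,1],[0.28,-0.11,-0.05,0,0,0,1],[0.28,-0.11,-0.05,0,0,0,1],[0.28,-0.11,-0.05,0,0,0,1],[0.28,-0.11,-0.05,0,0,0,1],[0.28,-0.11,-0.05,0,0,0,1]]' 10
python3 - <<'E'
from h import *
stat(); p,Rm,_=cur()
print(delta(np.array([.36,.03,.36]),Rt(40)))
E
```

```text
time_s: 1.13
ee_pos: [0.4213, -0.3321, 0.3631]
eef_rot: [3.141, -0.0, 0.223]
force: [-0.3, -1.0, -0.6]
grip_width: 0.0303
t 1.13 tcp [ 0.4213 -0.3321  0.3631] tip case [-0.3118  0.2628  0.2661] z [ 0. -0. -1.] q [-0.736  0.23   1.469 -0.     1.442  0.612] F [-0.32 -1.01 -0.61] g 0.0303
(array([ 0.169, -3.056,  0.025]), array([ 0.132,  1.663, -0.282]))
```

```bash
python3 -m pendant '[[0.02,-0.3,0,0,0,-0.06,1],[0.02,-0.3,0,0,0,-0.06,1],[0.02,-0.3,0,0,0,-0.06,1],[0.02,-0.3,0,0,0,-0.06,1],[0.02,-0.3,0,0,0,-0.06,1],[0.02,-0.3,0,0,0,0,1],[0.02,-0.3,0,0,0,0,1],[0.02,-0.3,0,0,0,0,1],[0.02,-0.3,0,0,0,0,1],[0,0,0,0,0,0,1]]' 10
python3 - <<'E'
from h import *
stat(); p,Rm,_=cur()
print(delta(np.array([.36,.03,.36]),Rt(40)))
E
```

```text
time_s: 1.97
ee_pos: [0.3348, -0.0164, 0.363]
eef_rot: [-3.141, -0.001, 0.384]
force: [-0.1, 0.1, -0.1]
grip_width: 0.0003
t 1.97 tcp [ 0.3348 -0.0164  0.363 ] tip case [0.0134 0.2257 0.266 ] z [ 0.001  0.001 -1.   ] q [-1.590e-01 -2.530e-01  1.947e+00  1.000e-03  1.447e+00  1.028e+00] F [-0.07  0.09 -0.13] g 0.0003
(array([ 0.339, -0.28 ,  0.026]), array([-0.003,  1.664,  0.006]))
```

```bash
cat >> h.py <<'E'
def tcp_for(xl,yl,z,phi):
    Rg=Rt(phi); return cw(xl,yl,z)-.097*Rg[:,2],Rg
def to(xl,yl,z,phi):
    pt,Rg=tcp_for(xl,yl,z,phi); print((xl,yl,z,phi),delta(pt,Rg))
E
python3 -m pendant '[[0,0.05,0.08,0,0.17,0,1],[0,0.05,0.08,0,0.17,0,1],[0,0.05,0.08,0,0.17,0,1],[0,0.05,0.08,0,0.17,0,1],[0,0.05,0.08,0,0.17,0,1],[0,0.05,0.08,0,0.17,0,1],[0,0.05,0.08,0,0.17,0,1],[0,0.05,0.08,0,0.17,0,1],[0,0.05,0.08,0,0.14,0,1],[0,0,0,0,0,0,1]]' 10
python3 - <<'E'
from h import *
stat(); to(-.038,.12,.157,45); to(-.0945,.12,.039,45)
E
```

```text
time_s: 2.8
ee_pos: [0.3836, -0.0603, 0.2821]
eef_rot: [-3.139, -0.787, 0.376]
force: [0.1, -0.8, 0.7]
grip_width: 0.0006
t 2.8 tcp [ 0.3836 -0.0603  0.2821] tip case [-0.0454  0.1282  0.2136] z [ 0.658  0.262 -0.706] q [-0.501 -0.237  2.251  0.888  0.781  0.148] F [ 0.09 -0.79  0.72] g 0.0006
(-0.038, 0.12, 0.157, 45) (array([-0.285, -0.061,  0.381]), array([ 0.001, -0.003, -0.006]))
(-0.0945, 0.12, 0.039, 45) (array([-0.98 ,  0.412,  1.076]), array([ 0.001, -0.003, -0.006]))
```

```bash
python3 -m pendant '[[-0.12,0.05,0.13,0,0,0,1],[-0.12,0.05,0.13,0,0,0,1],[-0.12,0.05,0.13,0,0,0,1],[-0.12,0.05,0.14,0,0,0,1],[-0.12,0.05,0.14,0,0,0,1],[-0.12,0.05,0.14,0,0,0,1],[-0.12,0.05,0.14,0,0,0,1],[-0.13,0.05,0.13,0,0,0,1],[0.0,0,0,0,0,0,1]]' 10
python3 - <<'E'
from h import *
stat(); to(-.0945,.12,.039,45); to(-.0945,.06,.039,45)
c=imaging.camera("scene"); cv2.imwrite("pics/s1.png",cv2.resize(c["image"][170:370,170:420,::-1],None,fx=3,fy=3))
c=imaging.camera("top"); cv2.imwrite("pics/t1.png",cv2.resize(c["image"][170:370,260:460,::-1],None,fx=3,fy=3))
E
```

```text
time_s: 3.55
ee_pos: [0.4098, -0.1005, 0.1072]
eef_rot: [-3.135, -0.782, 0.377]
force: [0.4, 0.0, -0.5]
grip_width: 0.0005
t 3.55 tcp [ 0.4098 -0.1005  0.1072] tip case [-0.0921  0.1191  0.0384] z [ 0.653  0.265 -0.71 ] q [-0.57   0.286  2.28   1.494  0.615 -0.687] F [ 0.39  0.   -0.52] g 0.0005
(-0.0945, 0.12, 0.039, 45) (array([-0.004,  0.016, -0.009]), array([-0.007,  0.007, -0.005]))
(-0.0945, 0.06, 0.039, 45) (array([0.351, 0.017, 0.343]), array([-0.007,  0.007, -0.005]))
```

View pics/s1.png

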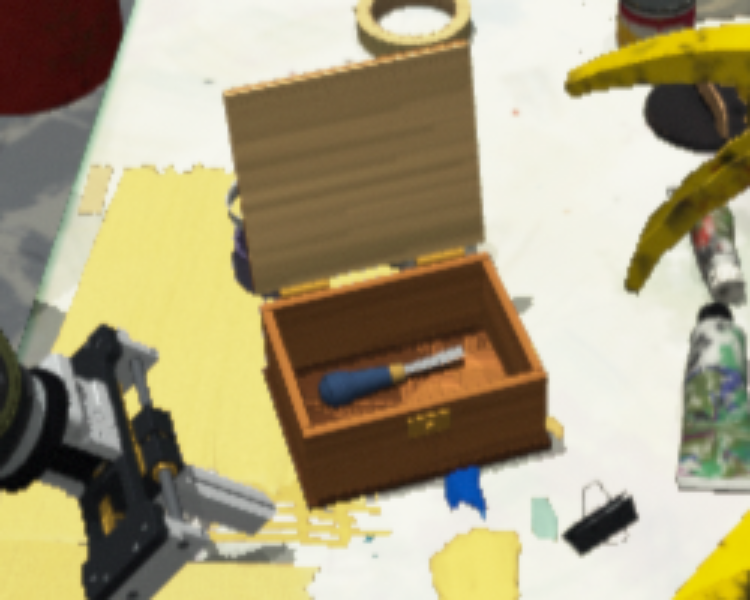

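View pics/t1.png

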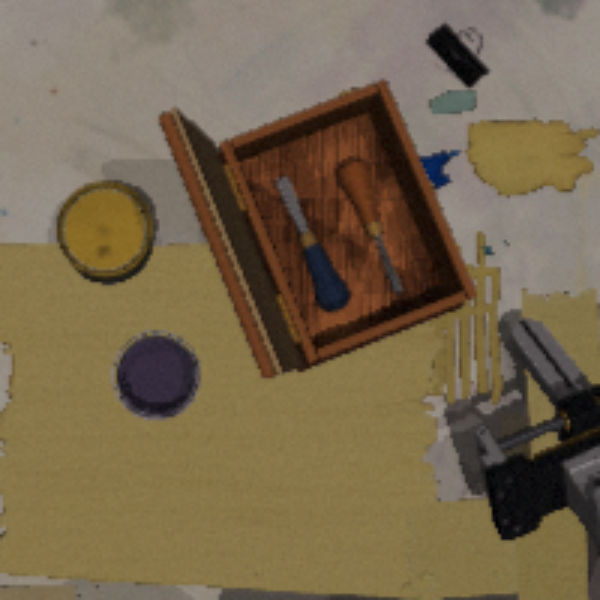

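```bash
python3 -m pendant '[[0.09,0.005,0.09,0,0,0,1],[0.09,0.005,0.09,0,0,0,1],[0.09,0.005,0.09,0,0,0,1],[0.08,0,0.08,0,0,0,1],[0,0,0,0,0,0,1]]' 10
python3 - <<'E'
from h import *
stat(); to(-.0945,.06,.039,45)
c=imaging.camera("top"); cv2.imwrite("pics/t2.png",cv2.resize(c["image"][220:320,340:460,::-1],None,fx=6,fy=6,interpolation=cv2.INTER_CUBIC))
to(-.038,.06,.157,45)
E
```

```text
time_s: 4.07
ee_pos: [0.4679, -0.0795, 0.1124]
eef_rot: [3.138, -0.788, 0.384]
force: [1.2, -0.4, -0.3]
grip_width: 0.0007
t 4.07 tcp [ 0.4679 -0.0795  0.1124] tip case [-0.0946  0.0569  0.044 ] z [ 0.659  0.263 -0.705] q [-0.438  0.344  2.168  1.527  0.544 -0.597] F [ 1.21 -0.39 -0.32] g 0.0007
(-0.0945, 0.06, 0.039, 45) (array([-0.046, -0.001,  0.011]), array([ 0.001, -0.006,  0.005]))
(-0.038, 0.06, 0.157, 45) (array([ 0.663, -0.467, -0.679]), array([-0.   , -0.004,  0.005]))
```

View pics/t2.png

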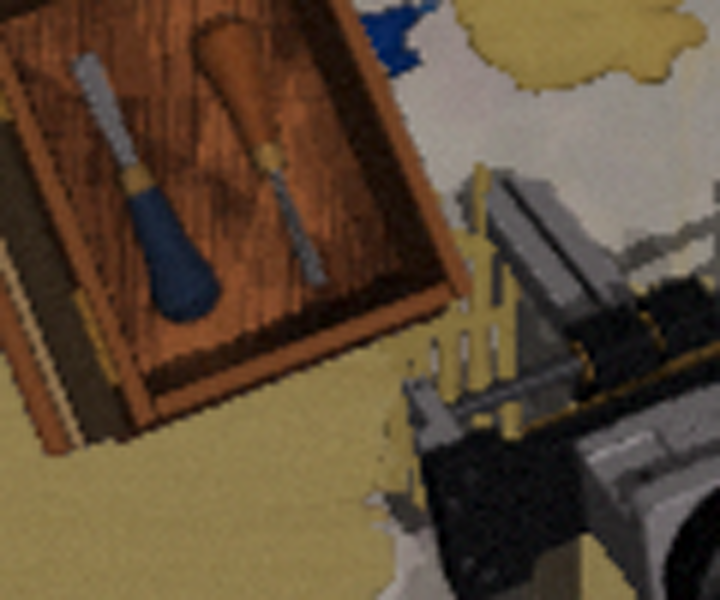

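```bash
python3 -m pendant '[[-0.1,0,-0.1,0,0,0,1],[-0.15,0,-0.15,0,0,0,1],[-0.15,0,-0.15,0,0,0,1],[0.05,0,-0.2,0,0,0,1],[0.1,0,-0.25,0,0,0,1],[0.1,-0.05,-0.25,0,0,0,1],[0.1,-0.15,-0.2,0,0,0,1],[0.1,-0.2,-0.2,0,0,0,1],[0.1,-0.2,-0.1,0,0,0,1],[0,0,0,0,0,0,1]]' 10
python3 - <<'E'
from h import *
stat(); to(.145,.12,.25,65)
E
```

```text
time_s: 4.95
ee_pos: [0.3234, -0.0575, 0.2615]
eef_rot: [3.133, -0.788, 0.386]
force: [-0.4, -0.5, -0.3]
grip_width: 0.0006
t 4.95 tcp [ 0.3234 -0.0575  0.2615] tip case [-0.021   0.1829  0.1932] z [ 0.66   0.259 -0.705] q [-0.614 -0.374  2.397  0.907  0.85   0.044] F [-0.4  -0.51 -0.27] g 0.0006
(0.145, 0.12, 0.25, 65) (array([ 0.99 , -1.375,  0.08 ]), array([ 0.011, -0.673,  0.005]))
```

```bash
python3 -m pendant '[[0.08,-0.08,-0.03,0,-0.17,0,1],[0.08,-0.1,-0.03,0,-0.17,0,1],[0.08,-0.15,-0.03,0,-0.17,0,1],[0.08,-0.15,-0.03,0,-0.16,0,1],[0.08,-0.2,0,0,0,0,1],[0.08,-0.2,0,0,0,0,1],[0.08,-0.2,0,0,0,0,1],[0.08,-0.2,0,0,0,0,1],[0.05,-0.1,0,0,0,0,1],[0,0,0,0,0,0,1]]' 10
python3 - <<'E'
from h import *
stat(); to(.145,.06,.175,65)
E
```

```text
time_s: 5.78
ee_pos: [0.3199, 0.1144, 0.3105]
eef_rot: [-3.139, -0.46, 0.384]
force: [-0.8, -0.8, -0.3]
grip_width: 0.0003
t 5.78 tcp [0.3199 0.1144 0.3105] tip case [0.1408 0.1481 0.2235] z [ 0.411  0.168 -0.896] q [ 0.191 -0.399  2.21   0.114  0.881  1.325] F [-0.8  -0.81 -0.32] g 0.0003
(0.145, 0.06, 0.175, 65) (array([ 0.498, -0.034,  0.689]), array([-0.007, -0.045,  0.006]))
```

```bash
python3 -m pendant '[[0.08,0,0.11,0,-0.01,0,1],[0.08,0,0.12,0,-0.01,0,1],[0.08,0,0.12,0,-0.01,0,1],[0.08,0,0.11,0,-0.01,0,1],[0.08,0,0.11,0,0,0,1],[0.08,0,0.11,0,0,0,1],[0,0,0,0,0,0,1]]' 10
python3 - <<'E'
from h import *
stat(); to(.118,.06,.175,65); to(.074,.06,.175,65)
c=imaging.camera("scene"); cv2.imwrite("pics/s3.png",cv2.resize(c["image"][150:350,170:420,::-1],None,fx=3,fy=3))
c=imaging.camera("top"); cv2.imwrite("pics/t3.png",cv2.resize(c["image"][170:320,260:440,::-1],None,fx=4,fy=4))
E
```

```text
time_s: 6.37
ee_pos: [0.402, 0.1449, 0.2599]
eef_rot: [-3.139, -0.436, 0.38]
force: [-0.2, -0.2, -0.4]
grip_width: 0.0008
t 6.37 tcp [0.402  0.1449 0.2599] tip case [0.1385 0.0626 0.1719] z [ 0.391  0.159 -0.907] q [ 0.234 -0.084  2.093  0.1    0.704  1.362] F [-0.2  -0.24 -0.4 ] g 0.0008
(0.118, 0.06, 0.175, 65) (array([ 0.03 ,  0.169, -0.014]), array([-0.005,  0.001, -0.001]))
(0.074, 0.06, 0.175, 65) (array([ 0.03 ,  0.536, -0.016]), array([-0.005,  0.001, -0.001]))
```

View pics/s3.png

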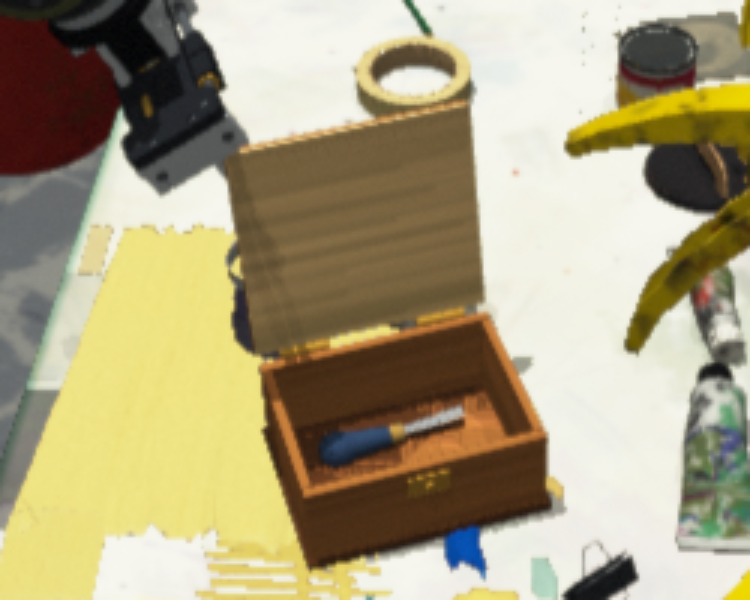

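View pics/t3.png

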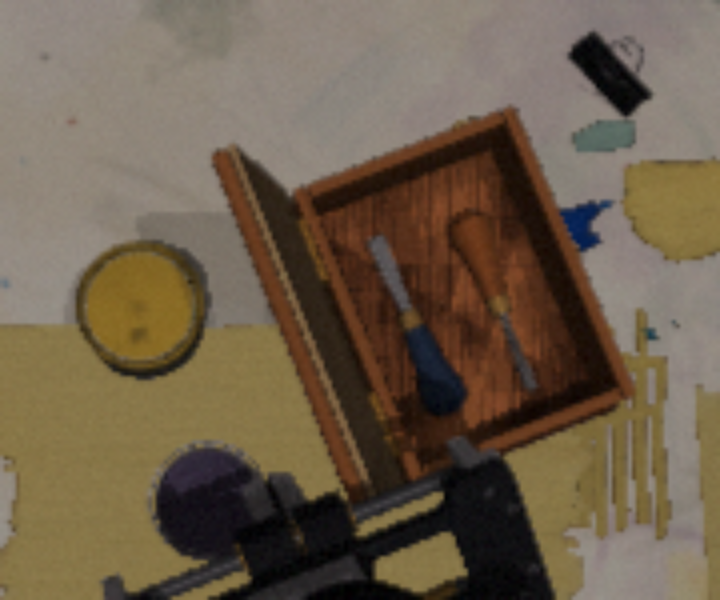

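```bash
python3 -m pendant '[[0,0.08,-0.07,0,0,0,1],[0,0.08,0,0,0,0,1],[0,0.06,0,0,0,0,1],[0,0.06,0,0,0,0,1],[0,0.06,0,0,0,0,1],[0,0.06,0,0,0,0,1],[0,0,0,0,0,0,1]]' 10
python3 - <<'E'
from h import *
stat()
c=imaging.camera("scene"); cv2.imwrite("pics/s4.png",cv2.resize(c["image"][150:350,170:420,::-1],None,fx=3,fy=3))
p,Rm,_=cur(); xl,yl,z=wc(tip(p,Rm))
print("next push",[(x,((xl-x)/.12).round(3)) for x in (.074,.07)])
E
```

```text
time_s: 7.05
ee_pos: [0.4154, 0.0988, 0.2698]
eef_rot: [-3.139, -0.44, 0.38]
force: [0.6, 0.6, -1.1]
grip_width: 0.0003
t 7.05 tcp [0.4154 0.0988 0.2698] tip case [0.0907 0.0669 0.182 ] z [ 0.394  0.161 -0.905] q [ 0.098 -0.098  2.081  0.18   0.743  1.181] F [ 0.59  0.61 -1.14] g 0.0003
next push [(0.074, np.float64(0.143)), (0.07, np.float64(0.176))]
```

View pics/s4.png

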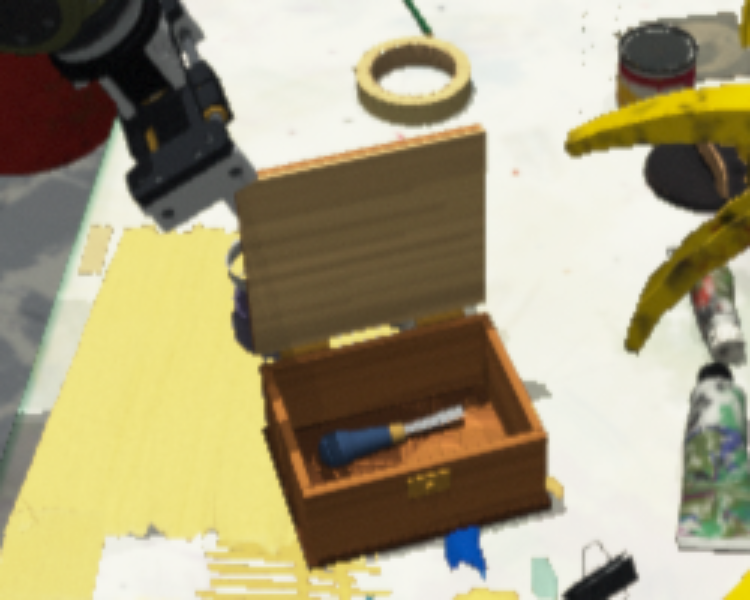

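```bash
python3 -m pendant '[[0,0.06,0,0,0,0,1],[0,0.06,0,0,0,0,1],[0,0.06,0,0,0,0,1],[0,0,-0.15,0,0,0,1],[0,0,-0.25,0,0,0,1],[0,0,-0.25,0,0,0,1]]' 10
python3 - <<'E'
from h import *
stat(); to(-.038,.12,.157,45)
c=imaging.camera("scene"); cv2.imwrite("pics/s5.png",cv2.resize(c["image"][150:350,170:420,::-1],None,fx=3,fy=3))
E
```

```text
time_s: 7.6
ee_pos: [0.3919, 0.0672, 0.34]
eef_rot: [-3.138, -0.437, 0.381]
force: [1.1, 0.6, -0.6]
grip_width: 0.0006
t 7.6 tcp [0.3919 0.0672 0.34  ] tip case [0.0703 0.1008 0.2521] z [ 0.391  0.161 -0.906] q [ 0.008 -0.248  2.034  0.194  0.956  1.117] F [ 1.08  0.59 -0.64] g 0.0006
(-0.038, 0.12, 0.157, 45) (array([-0.757,  0.901,  0.695]), array([-0.008,  0.666, -0.001]))
```

View pics/s5.png

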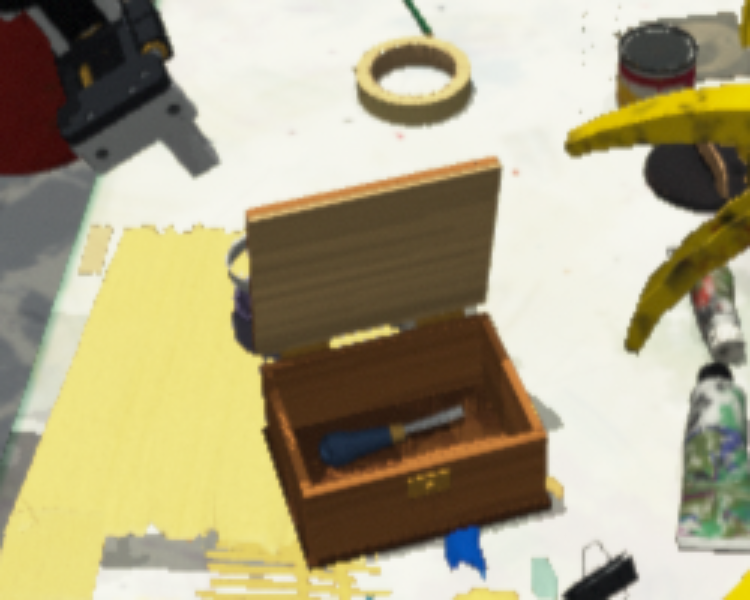

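```bash
python3 -m pendant '[[-0.11,0.13,0.06,0,0.13,0,1],[-0.12,0.13,0.08,0,0.13,0,1],[-0.12,0.13,0.08,0,0.13,0,1],[-0.13,0.13,0.08,0,0.14,0,1],[-0.13,0.13,0.08,0,0.14,0,1],[-0.13,0.13,0.08,0,0,0,1],[-0.13,0.12,0.08,0,0,0,1]]' 10
python3 - <<'E'
from h import *
stat(); to(-.038,.06,.157,45)
c=imaging.camera("scene"); cv2.imwrite("pics/s6.png",cv2.resize(c["image"][150:350,170:420,::-1],None,fx=3,fy=3))
E
```

```text
time_s: 8.23
ee_pos: [0.3907, -0.0415, 0.233]
eef_rot: [-3.133, -0.757, 0.381]
force: [-0.0, -0.2, 0.4]
grip_width: 0.0005
t 8.23 tcp [ 0.3907 -0.0415  0.233 ] tip case [-0.0297  0.1167  0.1625] z [ 0.634  0.263 -0.727] q [-0.426 -0.137  2.296  0.97   0.655  0.061] F [-0.02 -0.16  0.4 ] g 0.0005
(-0.038, 0.06, 0.157, 45) (array([0.289, 0.065, 0.358]), array([-0.017,  0.054,  0.001]))
```

View pics/s6.png

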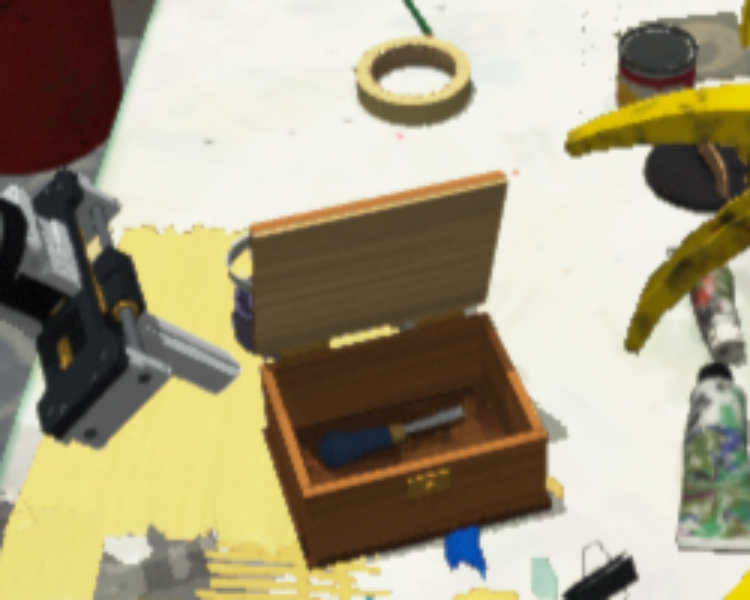

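```bash
python3 -m pendant '[[0.06,0.03,0.08,0,0.03,0,1],[0.08,0.03,0.1,0,0.02,0,1],[0.08,0,0.1,0,0,0,1],[0.07,0,0.08,0,0,0,1]]' 10
python3 - <<'E'
from h import *
stat(); to(-.038,.06,.157,45)
c=imaging.camera("scene"); cv2.imwrite("pics/s7.png",cv2.resize(c["image"][150:350,170:420,::-1],None,fx=3,fy=3))
E
```

```text
time_s: 8.62
ee_pos: [0.4455, -0.0261, 0.2271]
eef_rot: [-3.131, -0.782, 0.38]
force: [0.5, -0.3, 0.6]
grip_width: 0.0003
t 8.62 tcp [ 0.4455 -0.0261  0.2271] tip case [-0.0356  0.0583  0.1583] z [ 0.651  0.271 -0.709] q [-0.324 -0.     2.197  1.054  0.564  0.047] F [ 0.5  -0.31  0.58] g 0.0003
(-0.038, 0.06, 0.157, 45) (array([-0.02 ,  0.011, -0.003]), array([-0.02 ,  0.006, -0.001]))
```

View pics/s7.png

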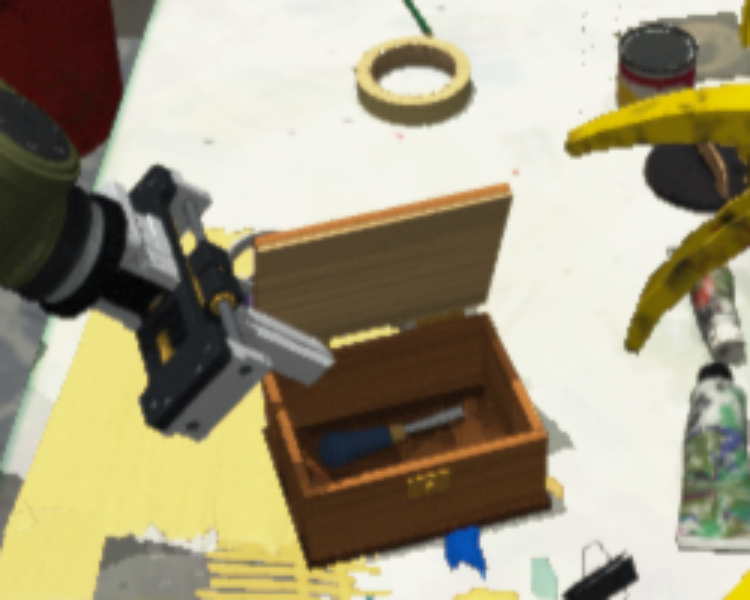

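```bash
for i in 1 2; do :; done; python3 -m pendant '[[0,0,0,0,0,0,1],[0,0,0,0,0,0,1],[0,0,0,0,0,0,1],[0,0,0,0,0,0,1],[0,0,0,0,0,0,1],[0,0,0,0,0,0,1],[0,0,0,0,0,0,1],[0,0,0,0,0,0,1],[0,0,0,0,0,0,1],[0,0,0,0,0,0,1]]' 10
python3 - <<'E'
from h import *
stat()
c=imaging.camera("scene"); cv2.imwrite("pics/s8.png",cv2.resize(c["image"][150:350,170:420,::-1],None,fx=3,fy=3))
E
```

```text
time_s: 9.5
ee_pos: [0.445, -0.0266, 0.2269]
eef_rot: [-3.131, -0.782, 0.38]
force: [0.6, 0.5, 0.2]
grip_width: 0.0006
t 9.5 tcp [ 0.445  -0.0266  0.2269] tip case [-0.036   0.059   0.1581] z [ 0.651  0.271 -0.709] q [-3.260e-01 -1.000e-03  2.198e+00  1.055e+00  5.650e-01  4.400e-02] F [0.57 0.49 0.25] g 0.0006
```

View pics/s8.png

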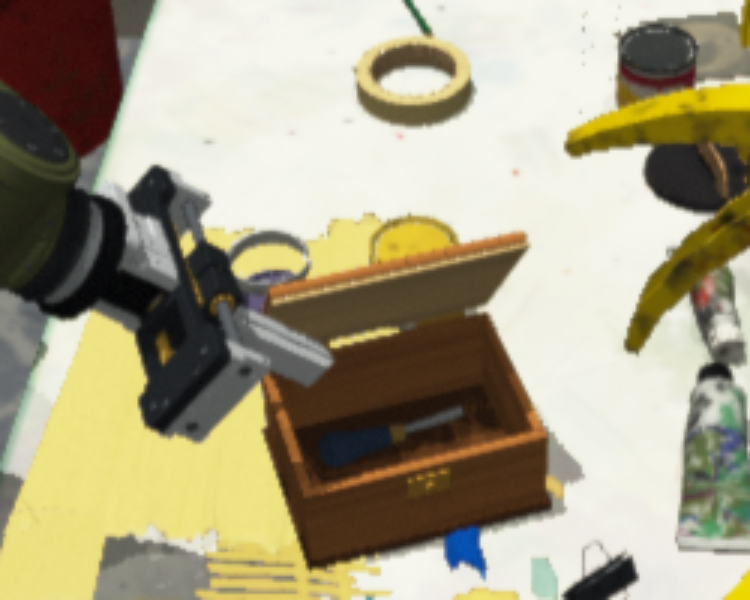

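```bash
python3 -m pendant '[[0,0,0,0,0,0,1],[0,0,0,0,0,0,1],[0,0,0,0,0,0,1],[0,0,0,0,0,0,1],[0,0,0,0,0,0,1],[0,0,0,0,0,0,1]]' 10
cat >> h.py <<'E'
def lidpt(th,yl,r=.165,n=0.0):
    return cw(.068-r*np.cos(th)+n*np.sin(th),yl,.075+r*np.sin(th)+n*np.cos(th))
E
python3 - <<'E'
from h import *
stat()
c=imaging.camera("scene"); cv2.imwrite("pics/s9.png",cv2.resize(c["image"][150:350,170:420,::-1],None,fx=3,fy=3))
for th in (1.1,1.0,.95,.9,.85,.8,.7): 
    q=proj(c,[lidpt(th,-.085,.165,.013),lidpt(th,-.085,.165,0)]); print(th,((q-[170,150])*3).round(0).tolist())
E
```

```text
time_s: 10.05
ee_pos: [0.445, -0.0267, 0.2268]
eef_rot: [-3.131, -0.782, 0.38]
force: [0.4, -0.7, 0.3]
grip_width: 0.0001
t 10.05 tcp [ 0.445  -0.0267  0.2268] tip case [-0.036  0.059  0.158] z [ 0.651  0.271 -0.709] q [-0.326 -0.     2.198  1.055  0.565  0.044] F [ 0.38 -0.73  0.26] g 0.0001
1.1 [[515.0, 198.0], [521.0, 216.0]]
1.0 [[523.0, 221.0], [528.0, 240.0]]
0.95 [[527.0, 232.0], [532.0, 252.0]]
0.9 [[530.0, 245.0], [535.0, 264.0]]
0.85 [[534.0, 257.0], [539.0, 277.0]]
0.8 [[537.0, 269.0], [542.0, 289.0]]
0.7 [[543.0, 295.0], [547.0, 315.0]]
```

View pics/s9.png

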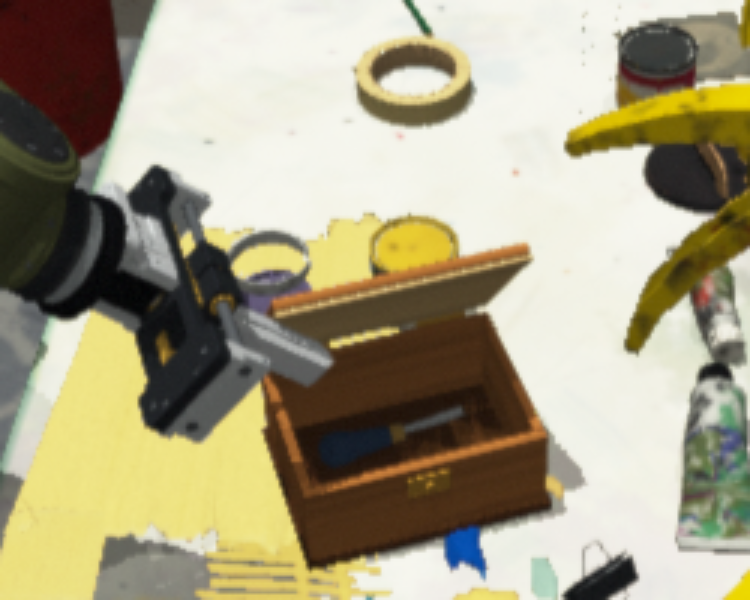

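```bash
python3 -m pendant '[[0,0,0,0,0,0,1],[0,0,0,0,0,0,1],[0,0,0,0,0,0,1],[0,0,0,0,0,0,1]]' 10
python3 - <<'E'
from h import *
for i in range(3):
  stat()
  c=imaging.camera("scene")
cv2.imwrite("pics/s10.png",cv2.resize(c["image"][150:350,170:420,::-1],None,fx=3,fy=3))
a=cv2.imread("pics/s9.png");b=cv2.imread("pics/s10.png");print(cv2.absdiff(a,b)[80:350,250:550].mean(), cv2.absdiff(a,b)[400:,450:].mean())
E
```

```text
time_s: 10.43
ee_pos: [0.445, -0.0266, 0.2268]
eef_rot: [-3.131, -0.782, 0.38]
force: [0.7, -1.6, -0.9]
grip_width: 0.0005
t 10.43 tcp [ 0.445  -0.0266  0.2268] tip case [-0.036  0.059  0.158] z [ 0.651  0.271 -0.709] q [-3.260e-01 -1.000e-03  2.198e+00  1.055e+00  5.650e-01  4.400e-02] F [ 0.71 -1.59 -0.9 ] g 0.0005
t 10.48 tcp [ 0.445  -0.0266  0.2269] tip case [-0.036   0.0589  0.1581] z [ 0.651  0.271 -0.709] q [-3.260e-01 -1.000e-03  2.198e+00  1.055e+00  5.650e-01  4.400e-02] F [ 0.84 -1.06 -1.06] g 0.0003
t 10.53 tcp [ 0.445  -0.0266  0.2268] tip case [-0.036  0.059  0.158] z [ 0.651  0.271 -0.709] q [-3.260e-01 -1.000e-03  2.198e+00  1.055e+00  5.650e-01  4.400e-02] F [-0.23 -1.04 -0.36] g 0.0007
0.556962962962963 0.5392666666666667
```

```bash
cat >> h.py <<'E'
def low(th,n,yl=.06):
    a,b=delta(*tcp_for(.068-.15*np.cos(th)-.0125,yl,.075+.15*np.sin(th)-.036,45)); print(th,"per row",(a/n).round(3),"rot",(b/n).round(4))
E
python3 - <<'E'
from h import *
low(.8,5); low(.7,10)
E
```

```text
0.8 per row [-0.015  0.02   0.012] rot [-0.004   0.0012 -0.    ]
0.7 per row [-0.014  0.019  0.012] rot [-0.002   0.0006 -0.    ]
```

```bash
python3 -m pendant '[[-0.014,0.02,0.012,0,0,0,1],[-0.014,0.02,0.012,0,0,0,1],[-0.014,0.02,0.012,0,0,0,1],[-0.014,0.02,0.012,0,0,0,1],[-0.014,0.02,0.012,0,0,0,1],[-0.014,0.02,0.012,0,0,0,1],[-0.014,0.019,0.012,0,0,0,1],[-0.014,0.019,0.012,0,0,0,1],[-0.014,0.018,0.012,0,0,0,1],[-0.014,0.018,0.012,0,0,0,1]]' 10
python3 - <<'E'
from h import *
stat(); low(.7,1); low(.5,10)
c=imaging.camera("scene"); cv2.imwrite("pics/s11.png",cv2.resize(c["image"][150:350,170:420,::-1],None,fx=3,fy=3))
for th in (.8,.75,.7,.65,.6): 
    q=proj(c,[lidpt(th,-.085,.165,.013),lidpt(th,-.085,.165,0)]); print(th,((q-[170,150])*3).round(0).tolist())
E
```

```text
time_s: 11.42
ee_pos: [0.4522, -0.0489, 0.2043]
eef_rot: [-3.131, -0.782, 0.38]
force: [-0.3, -0.1, -1.6]
grip_width: 0.0005
t 11.42 tcp [ 0.4522 -0.0489  0.2043] tip case [-0.0593  0.0606  0.1355] z [ 0.65   0.271 -0.709] q [-0.38   0.076  2.186  1.142  0.573 -0.098] F [-0.34 -0.09 -1.58] g 0.0005
0.7 per row [ 0.002 -0.009  0.003] rot [-0.02   0.006 -0.   ]
0.5 per row [-0.014  0.013  0.015] rot [-0.002   0.0006 -0.    ]
0.8 [[537.0, 269.0], [542.0, 289.0]]
0.75 [[540.0, 282.0], [545.0, 302.0]]
0.7 [[543.0, 295.0], [547.0, 315.0]]
0.65 [[546.0, 307.0], [550.0, 327.0]]
0.6 [[549.0, 320.0], [552.0, 340.0]]
```

View pics/s11.png

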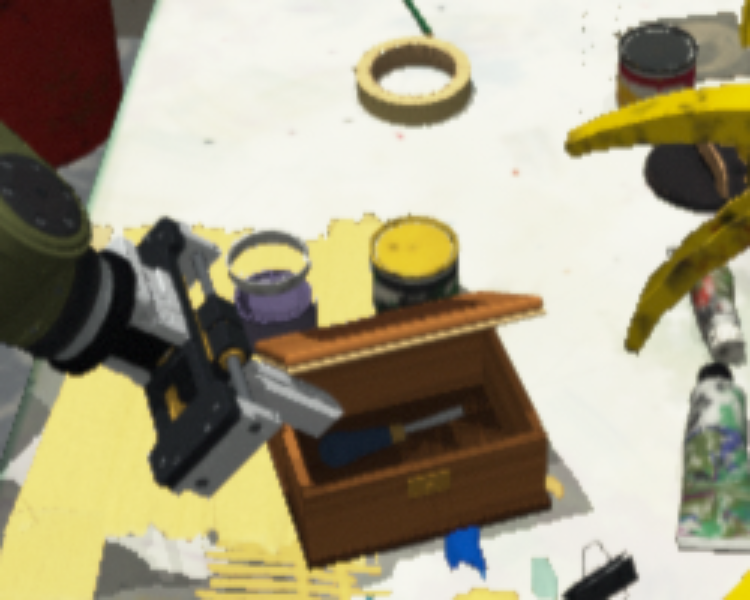

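```bash
python3 -m pendant '[[-0.014,0.014,0.014,0,0,0,1],[-0.014,0.014,0.015,0,0,0,1],[-0.014,0.014,0.015,0,0,0,1],[-0.014,0.014,0.015,0,0,0,1],[-0.014,0.013,0.015,0,0,0,1],[-0.014,0.013,0.015,0,0,0,1],[-0.014,0.013,0.015,0,0,0,1],[-0.014,0.012,0.015,0,0,0,1],[-0.014,0.012,0.015,0,0,0,1],[-0.014,0.012,0.015,0,0,0,1]]' 10
python3 - <<'E'
from h import *
stat(); low(.5,1); low(.32,10)
E
```

```text
time_s: 12.3
ee_pos: [0.4586, -0.063, 0.1797]
eef_rot: [-3.131, -0.782, 0.38]
force: [-1.8, -4.3, 0.1]
grip_width: 0.0007
t 12.3 tcp [ 0.4586 -0.063   0.1797] tip case [-0.0748  0.0598  0.1109] z [ 0.651  0.271 -0.709] q [-0.409  0.153  2.177  1.234  0.568 -0.23 ] F [-1.8  -4.33  0.11] g 0.0007
0.5 per row [-0.003  0.003 -0.001] rot [-0.02   0.006 -0.   ]
0.32 per row [-0.015  0.009  0.014] rot [-0.002   0.0006 -0.    ]
```

Run:
```python
from h import *
for i in range(2):
  c=imaging.camera("scene"); stat()
cv2.imwrite("pics/s12.png",cv2.resize(c["image"][200:350,190:380,::-1],None,fx=4,fy=4,interpolation=cv2.INTER_CUBIC))
for th in (.65,.6,.55,.5,.45,.4): 
    q=proj(c,[lidpt(th,-.085,.165,.013),lidpt(th,-.085,.165,0)]); print(th,((q-[190,200])*4).round(0).tolist())
c=imaging.camera("top"); cv2.imwrite("pics/t12.png",cv2.resize(c["image"][200:320,300:460,::-1],None,fx=4,fy=4))
```

```text
t 12.35 tcp [ 0.4586 -0.0631  0.1793] tip case [-0.0749  0.0599  0.1105] z [ 0.65   0.271 -0.71 ] q [-0.409  0.154  2.177  1.234  0.568 -0.231] F [-2.34 -4.85 -1.01] g 0.0009
t 12.4 tcp [ 0.4586 -0.063   0.1795] tip case [-0.0749  0.0599  0.1107] z [ 0.65   0.271 -0.71 ] q [-0.409  0.153  2.177  1.233  0.568 -0.23 ] F [-1.29 -4.25 -1.15] g 0.0007
0.65 [[648.0, 210.0], [653.0, 236.0]]
0.6 [[652.0, 227.0], [657.0, 253.0]]
0.55 [[655.0, 244.0], [660.0, 270.0]]
0.5 [[658.0, 260.0], [662.0, 286.0]]
0.45 [[661.0, 277.0], [665.0, 302.0]]
0.4 [[664.0, 293.0], [667.0, 318.0]]
```

View pics/s12.png

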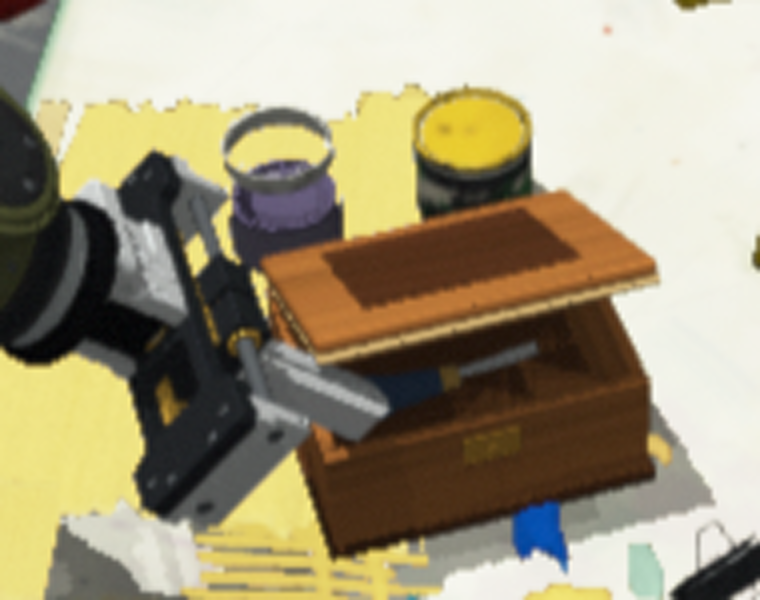

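View pics/t12.png

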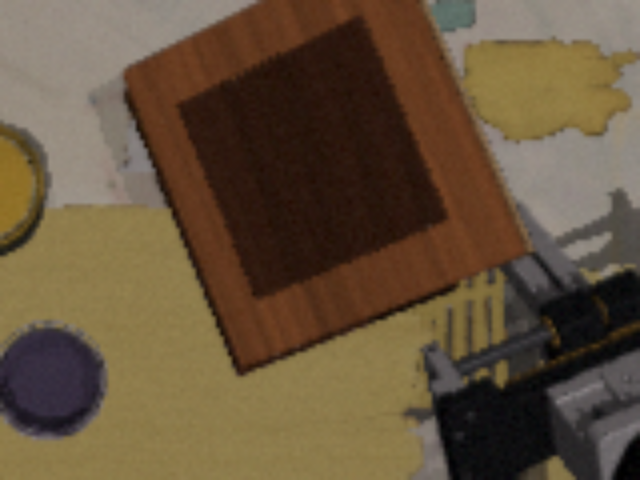

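```bash
python3 -m pendant '[[-0.015,0.012,0.013,0,0,0,1],[-0.015,0.012,0.014,0,0,0,1],[-0.015,0.01,0.014,0,0,0,1],[-0.015,0.01,0.014,0,0,0,1],[-0.015,0.01,0.014,0,0,0,1]]' 10
python3 - <<'E'
from h import *
stat(); low(.4,1); low(.3,6)
print(ctrl.get_obs()["moment"])
E
```

```text
time_s: 12.87
ee_pos: [0.4606, -0.069, 0.1675]
eef_rot: [-3.131, -0.782, 0.38]
force: [-0.2, -1.4, -1.3]
grip_width: 0.001
t 12.87 tcp [ 0.4606 -0.069   0.1675] tip case [-0.0811  0.0602  0.0987] z [ 0.651  0.272 -0.709] q [-0.422  0.189  2.174  1.279  0.567 -0.295] F [-0.16 -1.36 -1.26] g 0.001
0.4 per row [-0.009  0.005  0.009] rot [-0.02   0.006 -0.   ]
0.3 per row [-0.015  0.008  0.015] rot [-0.0033  0.001  -0.    ]
[-0.3948621   0.40224887 -0.11117039]
```

```bash
python3 -m pendant '[[-0.015,0.009,0.014,0,0,0,1],[-0.015,0.009,0.014,0,0,0,1],[-0.015,0.008,0.014,0,0,0,1],[-0.015,0.008,0.015,0,0,0,1],[-0.015,0.008,0.015,0,0,0,1],[-0.015,0.007,0.015,0,0,0,1]]' 10
python3 - <<'E'
from h import *
stat(); low(.3,1); low(.16,10)
E
```

```text
time_s: 13.37
ee_pos: [0.4625, -0.0745, 0.1524]
eef_rot: [-3.131, -0.782, 0.38]
force: [-0.1, -1.2, -1.8]
grip_width: 0.0005
t 13.37 tcp [ 0.4625 -0.0745  0.1524] tip case [-0.0869  0.0605  0.0836] z [ 0.65   0.271 -0.709] q [-0.434  0.232  2.172  1.335  0.564 -0.371] F [-0.1  -1.16 -1.79] g 0.0005
0.3 per row [-0.001 -0.001  0.004] rot [-0.02   0.006 -0.   ]
0.16 per row [-0.012  0.004  0.012] rot [-0.002   0.0006 -0.    ]
```

```bash
python3 -m pendant '[[-0.011,0.006,0.011,0,0,0,1],[-0.012,0.006,0.012,0,0,0,1],[-0.012,0.006,0.012,0,0,0,1],[-0.012,0.005,0.012,0,0,0,1],[-0.012,0.005,0.012,0,0,0,1],[-0.012,0.005,0.012,0,0,0,1],[-0.012,0.004,0.012,0,0,0,1],[-0.012,0.004,0.012,0,0,0,1],[-0.012,0.003,0.012,0,0,0,1],[-0.012,0.003,0.012,0,0,0,1]]' 10
python3 - <<'E'
from h import *
stat(); low(.16,1); low(.04,10)
c=imaging.camera("scene")
cv2.imwrite("pics/s13.png",cv2.resize(c["image"][200:350,190:380,::-1],None,fx=4,fy=4,interpolation=cv2.INTER_CUBIC))
for th in (.25,.2,.15,.1): 
    q=proj(c,[lidpt(th,-.085,.165,.013),lidpt(th,-.085,.165,0)]); print(th,((q-[190,200])*4).round(0).tolist())
E
```

```text
time_s: 14.2
ee_pos: [0.4645, -0.0795, 0.1322]
eef_rot: [-3.131, -0.782, 0.38]
force: [-1.2, 0.7, -3.3]
grip_width: 0.0006
t 14.2 tcp [ 0.4645 -0.0795  0.1322] tip case [-0.0923  0.0606  0.0634] z [ 0.651  0.271 -0.709] q [-0.444  0.289  2.169  1.413  0.56  -0.473] F [-1.22  0.68 -3.28] g 0.0006
0.16 per row [-0.002 -0.006  0.006] rot [-0.02   0.006 -0.   ]
0.04 per row [-0.011  0.001  0.011] rot [-0.002   0.0006 -0.    ]
0.25 [[670.0, 340.0], [671.0, 363.0]]
0.2 [[671.0, 355.0], [672.0, 377.0]]
0.15 [[672.0, 369.0], [673.0, 390.0]]
0.1 [[673.0, 383.0], [673.0, 403.0]]
```

View pics/s13.png

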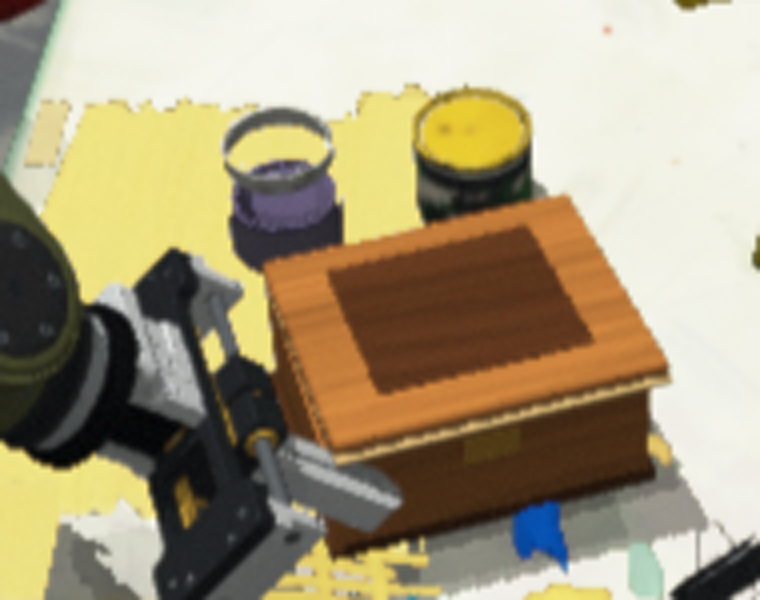

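```bash
python3 -m pendant '[[-0.011,0.002,0.011,0,0,0,1],[-0.011,0.002,0.011,0,0,0,1],[-0.011,0.001,0.011,0,0,0,1],[-0.011,0.001,0.011,0,0,0,1],[-0.011,0.001,0.011,0,0,0,1],[-0.011,0,0.011,0,0,0,1],[-0.011,0,0.011,0,0,0,1],[-0.011,0,0.011,0,0,0,1],[-0.011,0,0.011,0,0,0,1],[-0.011,0,0.011,0,0,0,1]]' 10
python3 - <<'E'
from h import *
stat(); low(.04,1); low(-.06,10)
E
```

```text
time_s: 15.08
ee_pos: [0.4647, -0.0802, 0.1136]
eef_rot: [-3.131, -0.782, 0.38]
force: [-1.2, -2.5, -2.4]
grip_width: 0.0002
t 15.08 tcp [ 0.4647 -0.0802  0.1136] tip case [-0.0931  0.0606  0.0448] z [ 0.651  0.271 -0.709] q [-0.445  0.337  2.171  1.494  0.554 -0.568] F [-1.18 -2.51 -2.4 ] g 0.0002
0.04 per row [0.002 0.003 0.002] rot [-0.019  0.006 -0.   ]
-0.06 per row [-0.009  0.     0.009] rot [-0.0019  0.0006 -0.    ]
```

```bash
python3 -m pendant '[[-0.009,0,0.009,0,0,0,1],[-0.009,0,0.009,0,0,0,1],[-0.009,0,0.009,0,0,0,1],[-0.009,0,0.009,0,0,0,1],[-0.009,0,0.009,0,0,0,1],[-0.009,0,0.009,0,0,0,1],[-0.009,0,0.009,0,0,0,1],[-0.009,0,0.009,0,0,0,1],[-0.009,0,0.009,0,0,0,1],[-0.009,0,0.009,0,0,0,1]]' 10
python3 - <<'E'
from h import *
stat()
c=imaging.camera("scene")
cv2.imwrite("pics/s14.png",cv2.resize(c["image"][200:350,190:380,::-1],None,fx=4,fy=4,interpolation=cv2.INTER_CUBIC))
for th in (.1,.05,.025,0.): 
    q=proj(c,[lidpt(th,-.085,.165,.013),lidpt(th,-.085,.165,0)]); print(th,((q-[190,200])*4).round(0).tolist())
E
```

```text
time_s: 15.92
ee_pos: [0.4646, -0.08, 0.0984]
eef_rot: [-3.131, -0.782, 0.381]
force: [0.7, -0.2, -0.3]
grip_width: 0.0009
t 15.92 tcp [ 0.4646 -0.08    0.0984] tip case [-0.0929  0.0606  0.0296] z [ 0.651  0.272 -0.709] q [-0.445  0.378  2.172  1.56   0.553 -0.647] F [ 0.7  -0.22 -0.29] g 0.0009
0.1 [[673.0, 383.0], [673.0, 403.0]]
0.05 [[674.0, 396.0], [673.0, 415.0]]
0.025 [[674.0, 403.0], [673.0, 421.0]]
0.0 [[674.0, 409.0], [673.0, 427.0]]
```

View pics/s14.png

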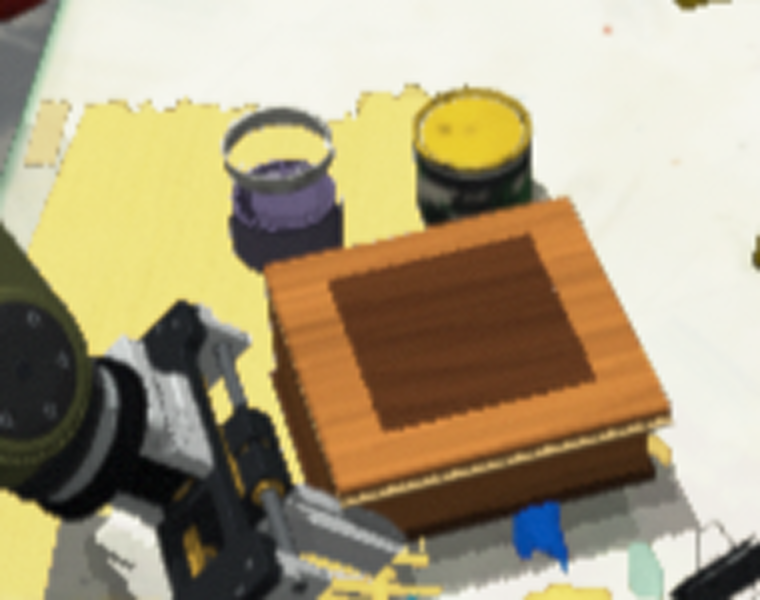

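```bash
python3 -m pendant '[[-0.015,0,0.015,0,0,0,1],[-0.02,0.02,0,0,0,0,1],[-0.06,0.02,-0.06,0,0,0,1],[-0.09,0.02,-0.09,0,0,0,1],[-0.1,0,-0.1,0,0,0,1],[-0.1,0,-0.1,0,0,0,1],[-0.05,0,-0.15,0,0,0,1],[0,0,-0.2,0,0,0,1],[0.05,0,-0.2,0,0,0,1],[0,0,0,0,0,0,1]]' 10
python3 - <<'E'
from h import *
stat()
c=imaging.camera("scene")
cv2.imwrite("pics/s15.png",cv2.resize(c["image"][150:370,130:420,::-1],None,fx=2.7,fy=2.7,interpolation=cv2.INTER_CUBIC))
c=imaging.camera("top"); cv2.imwrite("pics/t15.png",c["image"][:,:,::-1])
for th in (.05,0.): 
    print(th,[proj(c,[lidpt(th,y,.165,.013)]).round(1).tolist() for y in (-.085,.085)])
E
```

```text
time_s: 16.8
ee_pos: [0.3671, -0.1289, 0.1435]
eef_rot: [-3.135, -0.784, 0.382]
force: [0.1, 0.3, -0.5]
grip_width: 0.0008
t 16.8 tcp [ 0.3671 -0.1289  0.1435] tip case [-0.1023  0.1692  0.0748] z [ 0.653  0.269 -0.708] q [-0.724  0.139  2.328  1.265  0.727 -0.559] F [ 0.13  0.28 -0.51] g 0.0008
0.05 [[[403.0, 188.2]], [[435.1, 262.1]]]
0.0 [[[402.7, 189.0]], [[434.5, 262.4]]]
```

View pics/s15.png

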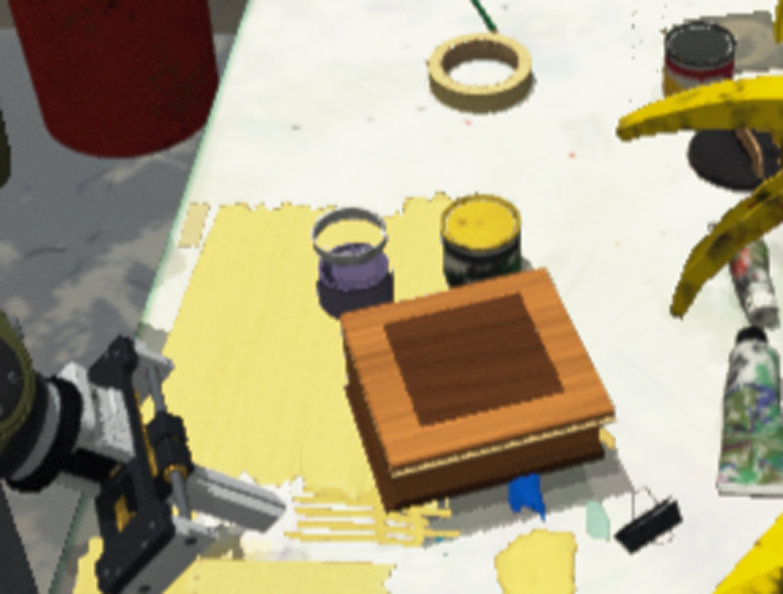

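View pics/t15.png

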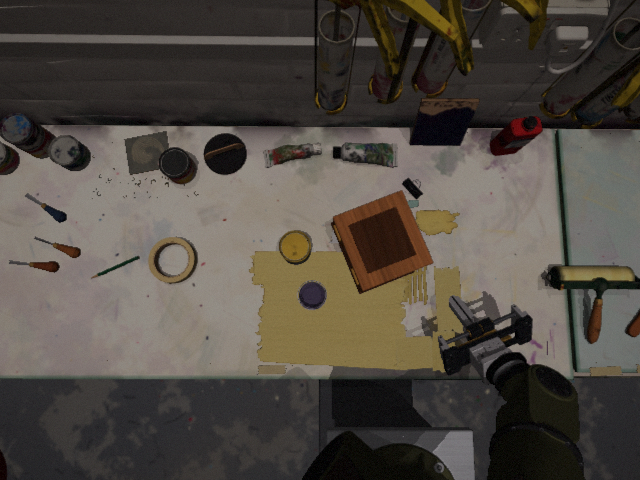

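```bash
python3 -m pendant '[[0,0,-0.1,0,0,0,1],[0,0,-0.1,0,0,0,1],[0,0,0,0,0,0,1],[0,0,0,0,0,0,1],[0,0,0,0,0,0,1],[0,0,0,0,0,0,1]]' 10
python3 - <<'E'
from h import *
from station import hand_in
c=imaging.camera("scene")
cv2.imwrite("pics/s16.png",cv2.resize(c["image"][200:350,190:380,::-1],None,fx=4,fy=4,interpolation=cv2.INTER_CUBIC))
a=cv2.imread("pics/s14.png");b=cv2.imread("pics/s16.png");print(cv2.absdiff(a,b)[190:430,430:700].mean())
stat()
print(hand_in())
E
```

```text
time_s: 17.4
ee_pos: [0.3524, -0.134, 0.1576]
eef_rot: [-3.13, -0.782, 0.38]
force: [0.3, 0.0, -0.6]
grip_width: 0.0005
0.7684722222222222
t 17.45 tcp [ 0.3524 -0.134   0.1576] tip case [-0.1011  0.1849  0.0888] z [ 0.65   0.272 -0.71 ] q [-0.769  0.08   2.342  1.19   0.772 -0.506] F [-0.53 -0.16 -0.94] g 0.0005
the job is handed in; nothing more can be done
None
```

View pics/s16.png

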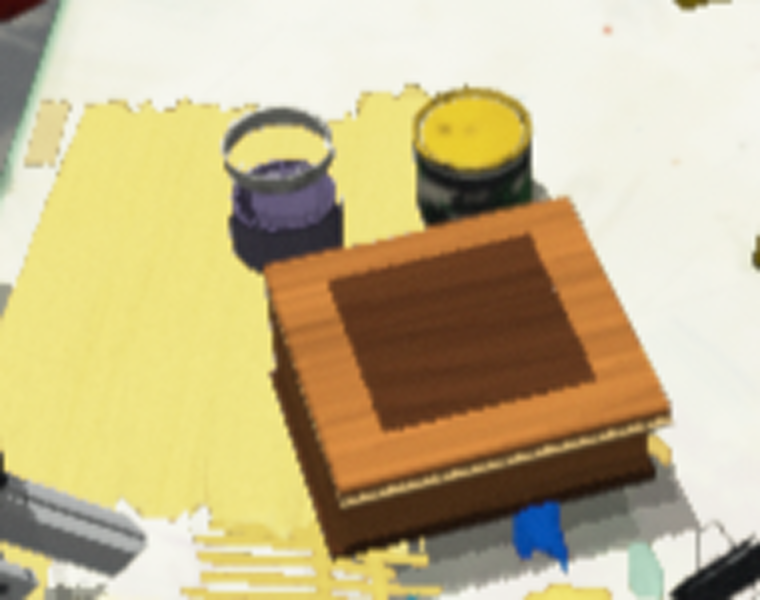

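The case is shut and the job is handed in, at 17.5 s of the 64 s allowed; no verdict came back.

- **Tipping:** I pushed the lid over from behind with the shut fingertips. It was past balance, at roughly 1.35 rad, when I drew the fingers back.
- **Catching:** I brought the fingers round and caught the lid from below near its front corner. It came to rest on them at about 0.90 rad.
- **Lowering:** I let it down along its arc at roughly 0.25 rad/s, slowing to about 0.14 rad/s at the end, then drew the fingers out sideways.

**Last checks:**
- The far front corner of the lid sits at its predicted shut position, about 0 rad, and did not move after the fingers left.
- The force readings are at noise level and the fingers are about 10 cm clear of the lid. The tin, jar, clip and tape look unmoved.
- I cannot see the gouges under the shut lid, but the fingers stayed out of the case throughout.

**One odd reading:** at about 0.5 rad the force rose to some 5 N sideways. The pictures showed no contact but the lid, and it fell to about 2 N in the next call, so I took it for friction on the lid. I could not confirm the cause.

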